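Fetch a bracket from a tilt bin at the ceramics bench

ROBOT

A 7-joint arm with a two-finger parallel gripper is mounted at the origin on the work surface. World frame = base frame: x ahead of the robot, y to its left, z up, the work surface at z = 0. Lengths are in m, angles in rad, forces in N, time in s.
With the tool pointing down it reaches from about 0.425 to 0.975 m from the base axis. Payload 16.7 kg.
Tool frame: the origin (TCP) lies midway between the tips of the shut fingers; the grasp point (between the pads) lies 19 mm behind it (manip.hold_point_z is the distance from the TCP to the grasp point, in m); z points along the fingers, y is the direction in which the jaws open and shut (so a half turn about z gives the same grasp; the last joint's range is limited). The gripper opens to 85 mm and grips with 20 to 120 N. Pads are 22 mm wide; open, the fingers measure 114 mm over their backs; the gripper's body (76 mm by 85 mm) begins 54 mm behind the grasp point. The pads swing forward as they close: fully open they stand 13 mm farther back than shut.
Start: joints at [-1.399, 0.426, 0.074, 1.606, -0.034, 1.111, -0.067], TCP at [0.213, 0.64, 0.231] pointing down, gripper open.
Joint ranges: [-2.85, 2.85], [-0.5, 2.14], [-1.23, 1.37], [0.21, 2.46], [-1.02, 4.16], [0.16, 2.05], [-2.73, 2.73]. Speed limits (rad/s): [1.89, 1.89, 2.39, 2.39, 3.01, 3.01, 3.01].

INTERFACE

Orientations are given as a rotation vector (axis times angle).
In Python, from workcell import telemetry, snapshot, order, manip gives the robot as it stands.
- The arm moves only by the tool drive_tool, never from a script. Its argument "commands" is a list of rows, each a list of 5 numbers: the shift along the world's x, y, z in m, then the turn about the world's z in rad, then the closure, from 0 (fully open) to 1 (shut). A call has 1 to 12 rows; each row is the pose to reach, as a shift and turn from the pose commanded when the call began; what a row does not reach only later rows make up. A row lasts 1/12 s, in which the tool goes at most 41.7 mm and 7.16 degrees, less where a joint would pass 70% of its speed; a pose out of reach is approached as far as the arm can. A call with a gripper value outside its range is refused whole. The fingers move at their own pace and stop on an object; the grip force is fixed at half the most. Time passes only in rows, so rows that repeat a pose let the fingers close. It gives the time, the measured TCP pose, the force and the opening at its end, in the units of the state.
- telemetry.sense(): the state, without advancing time (a new reading comes with each control period).
- snapshot(name): name is "scene" or "top" or "wrist"; returns a dict with "image" (480x640x3 uint8, red, green, blue), "fovy" (degrees; the focal length in pixels is half the picture's height over the tangent of half this angle, whatever the lens; pixels are square), "cx", "cy" (the principal point, pixels), "position" and "rotation" of the camera in the world. Camera axes: x right, y down, z forward; pixel columns grow to the right and rows downward; lengths in m; the calibration is good to about 2 mm. A picture is of the moment at which its call begins. There is no depth.
- order.job_done(): hands the job in, once; it reports no verdict.
The state is a dict: "t": time; "joint_positions": joint angles; "joint_velocities": joint speeds; "effort": joint torques, N m; "tcp_pos": TCP position; "tcp_rot": TCP orientation; "ft_force": force on the tool from outside, world axes, zero at the start; "torque": the same for the moment, N m; "grip_width": opening from 0.0 (shut) to 1.0 (fully open).
Only numpy, scipy, OpenCV 4.12 (cv2) and the standard library are available. Lean on these libraries where they do the work, as an engineer would, in place of code of your own. Each camera call takes 0.05 s, during which the arm holds its last target.

TASK

Tip the blue bin fully forward on its hinge, take out the bracket that stands at its back and set it down upright, on its foot, in the middle of the round white tray. Then push the blue bin fully shut again without slamming it. Leave the grey bin closed and do not disturb the jars and the bottle.

Things in the scene. Friction and masses are not known exactly. Their poses are not given: they have to be found in the camera images.
- blue_pivot (a point): fixed reference point on the blue tilt-bin stand: middle of the hinge line of its bin, 14 mm above the bench. Axes are those of the stand: x horizontal from the bin's front to its back, y along the hinge, z up. The bin's front face and underside meet on this line; sizes 'back' and 'up' are from it, bin closed. The stand reaches 10 mm forward and 160 mm back, 156 mm wide.
- blue_bin (a joint): tilt of the blue bin, rad: 0 upright and closed, growing as its top comes forward (towards -x of blue_pivot) to a stop at 0.55. The hinge is stiff (about 0.45 N m): tipped fully forward the bin stays there; opening takes about 8 N at the rim, closing 1 to 3 N.
- blue_rim (a point): middle of the top edge of the blue bin's white rim bar: 12 mm thick (x), 140 mm wide, 25 mm tall, on top of the 8 mm front wall. Top 155 mm up, point 6 mm behind the flat front face. Moves and tilts with the bin (closed: axes as blue_pivot). Behind it the front compartment is empty and open above for 68 mm, up to the cover edge: hook the bar from inside or pinch it
- blue_back (a point): centre of the floor of the blue bin's back compartment (5 mm up, 113 mm back); moves with the bin. The compartment is 46 mm deep, 130 mm wide inside, between a divider 55 mm high (85 to 90 mm back) and the back wall; back and side walls are 5 mm thick and 80 mm high
- blue_cover (a point): centre of the top of the blue stand's fixed clear dust cover, 190 mm above the bench, 4 mm thick, 156 mm wide, from 80 to 160 mm back. It lies on blue side cheeks 6 mm thick (outer faces 78 mm from the middle), 186 mm high under the cover, 50 mm high in front of it
- blue_bracket_mid (a point): bracket in the blue bin: brass stem 14 x 20 mm (x, y), 100 mm tall, on the middle of a steel foot 36 x 70 x 24 mm (x, y, z); 124 mm high in all, about 0.25 kg. Point half-way up, 62 mm above the underside; z up the stem, y along the 70 mm side. It starts standing in the bin's back compartment under the clear cover and leans with the bin.
- tray_top (a point): centre of the top face of a fixed round white ceramic tray, 150 mm across, 18 mm high, z up
- grey_pivot (a point): fixed reference point on the grey tilt-bin stand: middle of the hinge line of its bin, 14 mm above the bench. Axes are those of the stand: x horizontal from the bin's front to its back, y along the hinge, z up. Same sizes as the blue one, in grey; it stays closed.
- grey_bin (a joint): tilt of the grey bin, as for the blue one; starts at 0
- grey_bracket_mid (a point): bracket in the grey bin, same shape as the blue bin's; it stays there
- pink_jar: bystander: loose pink jar with a red lid, 48 mm across, 75 mm high; origin at the centre of its underside, z up
- white_jar: bystander: loose white jar with a green lid, 54 mm across, 55 mm high; origin at the centre of its underside, z up
- rinse_bottle: bystander: loose pale bottle with a white cap, 60 mm across, 150 mm high; origin at the centre of its underside, z up
Things that resemble listed ones, but are neither listed nor needed, are in the scene too. Of the things like the part that bears tray_top, leave any that is red; of the rest the larger one is meant.

How it is judged:
On the way, in this order (a step that is already met when the one before it is completed fails the run):
1. the blue bin is tipped forward (joint above 0.48) with its bracket still in it (value of joint blue_bin above 0.48 rad and distance between blue_bracket_mid and blue_rim below 0.16 m), for 0.2 s.
2. the bracket is set on the tray, upright, while still held (horizontal distance between blue_bracket_mid and tray_top below 0.035 m and z of blue_bracket_mid in the frame of tray_top below 0.068 m and angle between blue_bracket_mid's own z axis and vertical below 0.12 rad and contact force between the fingers and blue_bracket above 0.5 N), for 0.1 s.
At the end, for the whole second after the job is handed in: The blue bin's bracket stands upright (within 0.08 rad) on its foot on the tray, within 35 mm of the tray's centre, released and still; the blue bin is shut (joint below 0.05) and the grey bin is closed (joint below 0.05) (horizontal distance between blue_bracket_mid and tray_top below 0.035 m and z of blue_bracket_mid in the frame of tray_top between 0.057 and 0.066 m and angle between blue_bracket_mid's own z axis and vertical below 0.08 rad and value of joint each of blue_bin, grey_bin below 0.05 rad); the robot touches nothing.
It fails at once if the grey bin is tipped (joint above 0.12) (value of joint grey_bin above 0.12 rad).
It fails at once if the grey bin's bracket is moved more than 25 mm (distance of grey_bracket_mid from where it was at the start of the episode above 0.025 m).
It fails at once if the blue bin is slammed shut (closing faster than 2.5 rad/s) (velocity of joint blue_bin below -2.5 rad/s).
It fails at once if a jar or the bottle is moved more than 30 mm or knocked over (distance of any of pink_jar, white_jar, rinse_bottle from where it was at the start of the episode above 0.03 m or angle between any of pink_jar, white_jar, rinse_bottle's own z axis and vertical above 0.5 rad).
It also fails if it takes over 72 s, if anything falls off the work surface, if the arm or the gripper's body presses on something with over 40 N, if the wrist force passes 120 N, or if a joint passes its speed limit or range.

## Working session

There is one attempt and no reset: what is moved stays moved. The work goes in short steps, Python scripts to look and compute and a tool call to move; the robot and the scene stay as the last step left them, time stands still between calls to the robot, and variables do not carry over. Pictures are saved under pics/ and viewed, and the job is handed in when it is done.

Besides the shell and the picture viewer there is one more tool, called after ">>>" as name([rows], argument=value, ...), one row to a line, values as JSON. drive_tool: Moves the arm, as the interface text tells. Its arguments: {"type":"object","properties":{"commands":{"type":"array"}},"required":["commands"]}

```bash
mkdir -p pics; ls
cat > h.py <<'E'
import numpy as np, cv2
from workcell import telemetry, snapshot, order, manip
def snap(n,f):
    s=snapshot(n); cv2.imwrite('pics/'+f,cv2.cvtColor(s['image'],cv2.COLOR_RGB2BGR))
    np.savez('pics/'+f[:-4]+'.npz',**{k:np.array(v) for k,v in s.items()}); return s
def load(f): return dict(np.load('pics/'+f+'.npz'))
def ray(s,u,v):
    f=240/np.tan(np.radians(float(s['fovy']))/2)
    d=np.array([(u-s['cx'])/f,(v-s['cy'])/f,1.0]); d=np.array(s['rotation'])@d
    return np.array(s['position']),d/np.linalg.norm(d)
def onz(s,u,v,z):
    p,d=ray(s,u,v); return p+d*(z-p[2])/d[2]
def proj(s,P):
    f=240/np.tan(np.radians(float(s['fovy']))/2)
    q=np.array(s['rotation']).T@(np.array(P)-s['position']); return q[:2]/q[2]*f+[s['cx'],s['cy']]
def tri(*a):
    A=np.zeros((3,3));b=np.zeros(3)
    for s,u,v in a:
        p,d=ray(s,u,v);M=np.eye(3)-np.outer(d,d);A+=M;b+=M@p
    return np.linalg.solve(A,b)
E
python3 - <<'E'
from h import *
np.set_printoptions(precision=4,suppress=True)
for n in ['scene','top','wrist']:
    s=snap(n,n+'0.png'); print(n,s['fovy'],s['cx'],s['cy'],s['position'],s['rotation'])
print(telemetry.sense(), manip.hold_point_z)
E
```

```text
pics
scene 42.26624134775568 316.6550629061963 231.13980521699733 [1.8693 0.0163 1.0364] [-1.6326 -1.6657  0.8368]
top 45.28235304320364 316.38695679732865 231.55277688304108 [0.5058 0.0137 1.5397] [-2.1816  2.1637 -0.102 ]
wrist 62.09045377669671 320.66042996459515 234.27272924338936 [0.142  0.6641 0.3734] [2.3422 1.6898 0.2529]
{'t': 0.15, 'joint_positions': array([-1.3985,  0.4266,  0.0739,  1.6064, -0.0341,  1.1108, -0.0671]), 'joint_velocities': array([-0.0004, -0.0015,  0.    , -0.0004,  0.0018, -0.0009,  0.    ]), 'effort': array([  0.005 , -95.032 ,   3.7643, -46.3762,   0.0194,   0.0079,
        -0.0001]), 'tcp_pos': array([0.2134, 0.6401, 0.2308]), 'tcp_rot': array([-0.5034, -3.1009,  0.0015]), 'ft_force': array([ 0.2541, -0.5109, -0.2824]), 'torque': array([-0.0302, -0.0537,  0.0057]), 'grip_width': 1.0003402262434722} 0.0187
```

```bash
sed -i 's/^import numpy.*/import numpy as np, cv2\nfrom scipy.spatial.transform import Rotation as R\ndef RM(s): return R.from_rotvec(np.array(s["rotation"])).as_matrix()/; s/np.array(s\[.rotation.\])@d/RM(s)@d/; s/np.array(s\[.rotation.\]).T/RM(s).T/' h.py; cat h.py|head -20; python3 -c "
from h import *
print(snapshot('top').keys())"
```

```text
import numpy as np, cv2
from scipy.spatial.transform import Rotation as R
def RM(s): return R.from_rotvec(np.array(s["rotation"])).as_matrix()
from workcell import telemetry, snapshot, order, manip
def snap(n,f):
    s=snapshot(n); cv2.imwrite('pics/'+f,cv2.cvtColor(s['image'],cv2.COLOR_RGB2BGR))
    np.savez('pics/'+f[:-4]+'.npz',**{k:np.array(v) for k,v in s.items()}); return s
def load(f): return dict(np.load('pics/'+f+'.npz'))
def ray(s,u,v):
    f=240/np.tan(np.radians(float(s['fovy']))/2)
    d=np.array([(u-s['cx'])/f,(v-s['cy'])/f,1.0]); d=RM(s)@d
    return np.array(s['position']),d/np.linalg.norm(d)
def onz(s,u,v,z):
    p,d=ray(s,u,v); return p+d*(z-p[2])/d[2]
def proj(s,P):
    f=240/np.tan(np.radians(float(s['fovy']))/2)
    q=RM(s).T@(np.array(P)-s['position']); return q[:2]/q[2]*f+[s['cx'],s['cy']]
def tri(*a):
    A=np.zeros((3,3));b=np.zeros(3)
    for s,u,v in a:
dict_keys(['image', 'fovy', 'cx', 'cy', 'position', 'rotation'])
```

View pics/scene0.png

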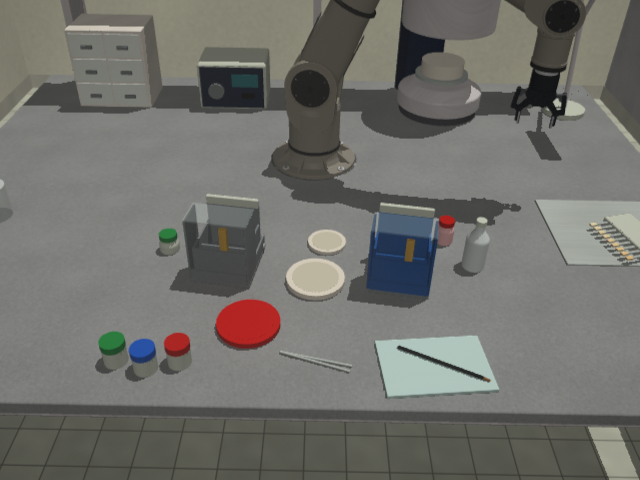

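View pics/top0.png

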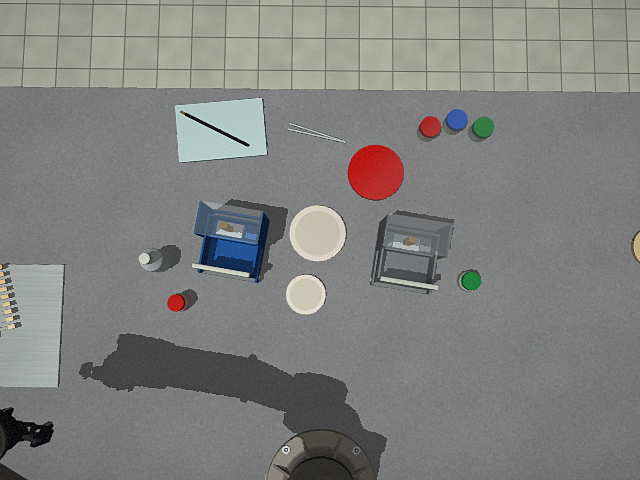

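View pics/wrist0.png

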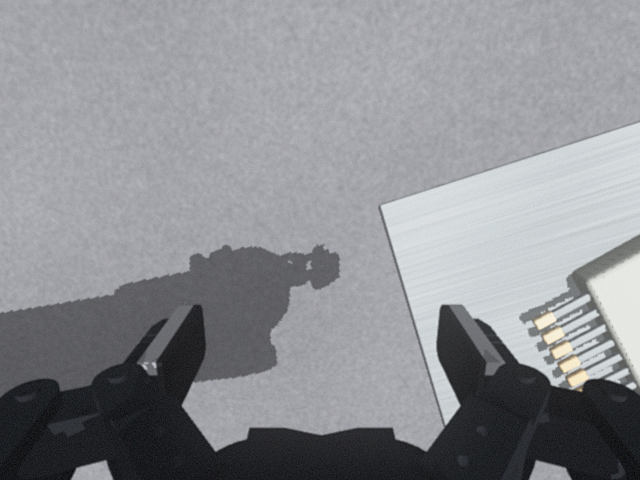

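Run:
```python
import cv2
a=cv2.imread('pics/top0.png')[190:330,130:300]; cv2.imwrite('pics/z1.png',cv2.resize(a,None,fx=4.5,fy=4.2,interpolation=cv2.INTER_CUBIC))
a=cv2.imread('pics/scene0.png')[190:310,340:500]; cv2.imwrite('pics/z2.png',cv2.resize(a,None,fx=5,fy=5,interpolation=cv2.INTER_CUBIC))
```

```text
(no output)
```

View pics/z1.png

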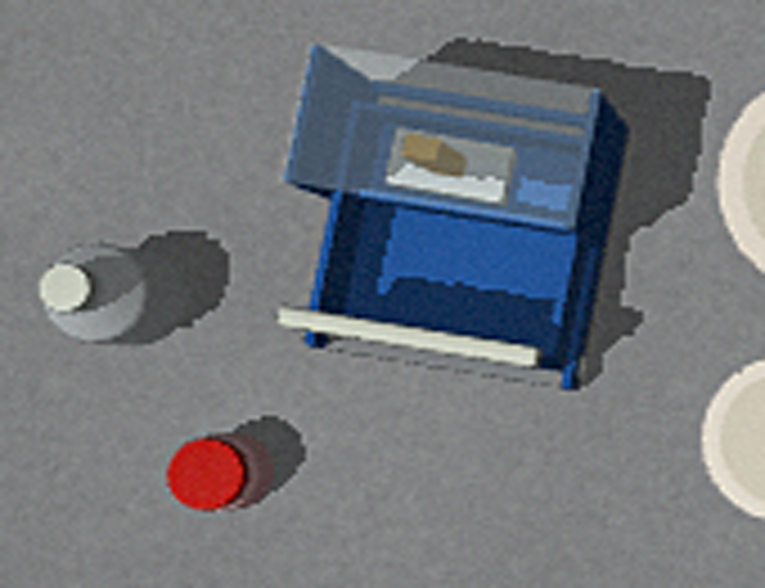

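View pics/z2.png

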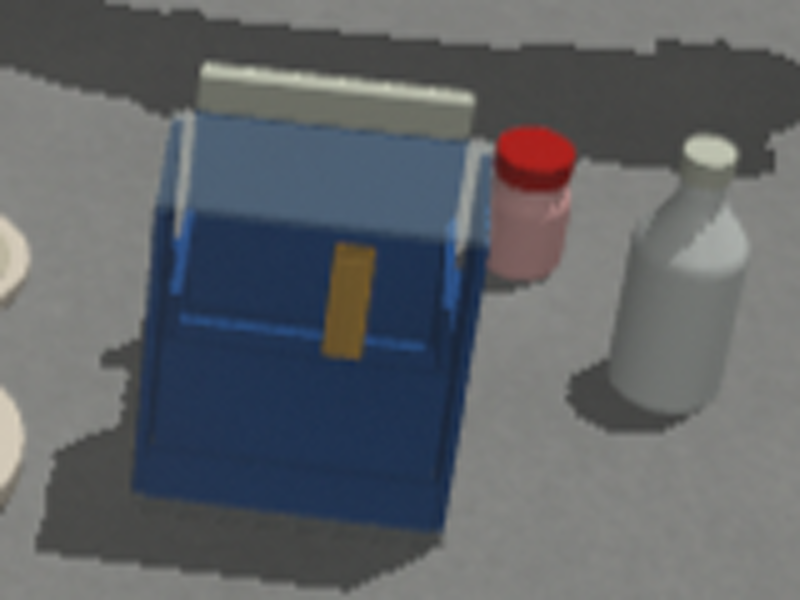

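Run:
```python
from h import *
np.set_printoptions(precision=4,suppress=True)
T=load('top0');S=load('scene0')
# z->px
zt=lambda u,v:(130+(u+.5)/4.5-.5,190+(v+.5)/4.2-.5)
zs=lambda u,v:(340+(u+.5)/5-.5,190+(v+.5)/5-.5)
def show(n,t,s,z):
    print(n,'tri',tri((T,*zt(*t)),(S,*zs(*s))),'topz',onz(T,*zt(*t),z),'scz',onz(S,*zs(*s),z))
# rim top corners: back-left (+y) etc
show('rim back +y',(284,308),(475,93),.169)
show('rim back -y',(539,348),(202,63),.169)
show('cov front +y',(287,181),(487,145),.19)
show('cov front -y',(576,228),(175,112),.19)
show('cov back +y',(313,46),(488,247),.19)
show('cov back -y',(600,90),(157,206),.19)
print('rim front +y',onz(T,*zt(278,325),.169),'-y',onz(T,*zt(534,365),.169))
# white trays
for nm,s,roi in [('T',T,(280,200,360,320)),('S',S,(270,225,360,305))]:
    im=s['image'].astype(int); x0,y0,x1,y1=roi
    m=np.zeros(im.shape[:2],np.uint8); sub=im[y0:y1,x0:x1]
    m[y0:y1,x0:x1]=((sub.min(2)>135)).astype(np.uint8)
    cs,_=cv2.findContours(m,cv2.RETR_EXTERNAL,cv2.CHAIN_APPROX_NONE)
    for c in cs:
        if cv2.contourArea(c)<100: continue
        e=cv2.fitEllipse(c); print(nm,e, onz(s,*e[0],.018), cv2.boundingRect(c))
```

```text
rim back +y tri [0.5583 0.3107 0.1719] topz [0.5582 0.3089 0.169 ] scz [0.5533 0.3143 0.169 ]
rim back -y tri [0.5367 0.1749 0.1729] topz [0.5367 0.1736 0.169 ] scz [0.5304 0.1774 0.169 ]
cov front +y tri [0.6288 0.306  0.1887] topz [0.6286 0.3048 0.19  ] scz [0.6305 0.3064 0.19  ]
cov front -y tri [0.6037 0.1554 0.1874] topz [0.6034 0.1531 0.19  ] scz [0.6073 0.1571 0.19  ]
cov back +y tri [0.7061 0.2956 0.1841] topz [0.7051 0.2933 0.19  ] scz [0.7139 0.2947 0.19  ]
cov back -y tri [0.6818 0.1431 0.1865] topz [0.6813 0.1418 0.19  ] scz [0.6866 0.1436 0.19  ]
rim front +y [0.5485 0.3118 0.169 ] -y [0.5271 0.176  0.169 ]
T ((305.1601257324219, 294.2002868652344), (39.0231819152832, 39.45368194580078), 26.721450805664062) [0.4843 0.0434 0.018 ] (286, 275, 40, 40)
T ((316.9295654296875, 232.8475799560547), (55.228416442871094, 55.64698028564453), 114.53755950927734) [0.6465 0.0138 0.018 ] (289, 205, 57, 57)
S ((315.0354309082031, 276.4043273925781), (37.745296478271484, 58.730655670166016), 91.17935943603516) [0.6511 0.0145 0.018 ] (286, 257, 60, 39)
S ((326.5810241699219, 240.03439331054688), (22.533700942993164, 37.96256637573242), 91.8912124633789) [0.4942 0.0442 0.018 ] (308, 229, 39, 23)
```

The top and scene views agree on these (all metres):
- Blue pivot is near (0.536, 0.244), with yaw about -0.158.
- The rim top is at z ≈ 0.17.
- The larger white tray is at (0.647, 0.014).

Next I move above the front compartment with the fingers shut and the jaws along the hinge.

>>> drive_tool([
  [0.03,-0.03,0.02,0.08,1],
  [0.06,-0.06,0.03,0.16,1],
  [0.09,-0.09,0.03,0.164,1],
  [0.12,-0.12,0.03,0.164,1],
  [0.15,-0.15,0.03,0.164,1],
  [0.18,-0.18,0.03,0.164,1],
  [0.21,-0.215,0.03,0.164,1],
  [0.24,-0.25,0.03,0.164,1],
  [0.27,-0.285,0.03,0.164,1],
  [0.3,-0.32,0.03,0.164,1],
  [0.325,-0.36,0.03,0.164,1],
  [0.345,-0.39,0.03,0.164,1],
])

```text
t: 1.2
tcp_pos: [0.544, 0.271, 0.2613]
tcp_rot: [0.248, 3.132, -0.0]
ft_force: [0.9, 1.0, -0.4]
grip_width: 0.005
```

>>> drive_tool([
  [0.008,-0.011,0,0,1],
  [0.008,-0.011,0,0,1],
  [0.008,-0.011,0,0,1],
])

```text
t: 1.45
tcp_pos: [0.5514, 0.261, 0.2611]
tcp_rot: [-0.251, -3.131, 0.0]
ft_force: [-1.3, 0.4, -0.7]
grip_width: -0.003
```

Run:
```python
from h import *
np.set_printoptions(precision=4,suppress=True)
s=snap('wrist','wrist1.png'); print(s['position'],s['rotation']); snap('top','top1.png')
q=telemetry.sense(); print(q['tcp_pos'],q['tcp_rot'],q['t'],q['grip_width'])
m=R.from_rotvec(q['tcp_rot']).as_matrix(); print('yaw of tool y',np.arctan2(m[1,1],m[0,1])-np.pi/2)
```

```text
[0.4771 0.2733 0.4039] [2.2079 1.8821 0.2827]
[0.5504 0.2629 0.2611] [-0.2456 -3.1314 -0.0003] 1.55 -0.0007222825991274136
yaw of tool y -0.15657017033857512
```

View pics/wrist1.png

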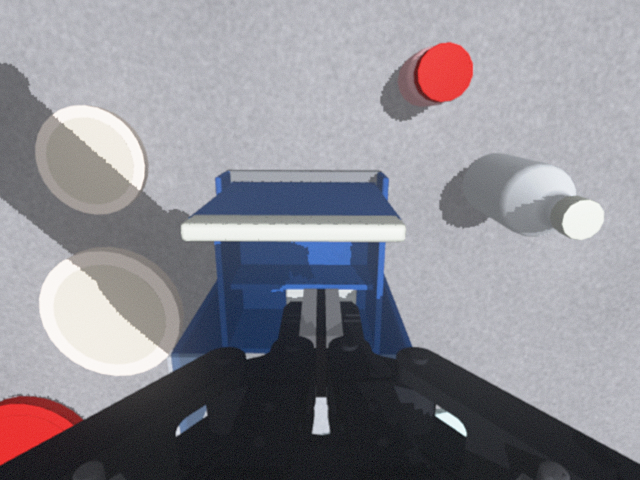

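Run:
```python
from h import *
np.set_printoptions(precision=4,suppress=True)
s=load('wrist1')
im=s['image'].astype(int); m=np.zeros((480,640),np.uint8); m[205:255,170:415]=(im.min(2)>150)[205:255,170:415]
cs,_=cv2.findContours(m,cv2.RETR_EXTERNAL,cv2.CHAIN_APPROX_NONE); c=max(cs,key=cv2.contourArea)
b=cv2.boxPoints(cv2.minAreaRect(c)); print(b)
ex=np.array([np.cos(.158),-np.sin(.158)]);ey=np.array([np.sin(.158),np.cos(.158)]);P=np.array([.536,.244])
for p in b:
    w=onz(s,*p,.169); d=w[:2]-P; print(w,'stand',d@ex,d@ey)
# tray + jars
for z,(x0,y0,x1,y1) in [(.018,(30,230,190,390)),(.018,(25,95,155,225))]:
    pass
for z,p in [(.075,(444,72)),(.15,(578,218))]: print(onz(s,*p,z))
T=load('top0'); print(tri((T,177,302),(s,444,72)),tri((T,145,257.5),(s,578,218)))
```

```text
[[181. 205.]
 [414. 205.]
 [414. 254.]
 [181. 254.]]
[0.5169 0.1816 0.169 ] stand -0.009085969783674805 -0.06460740417290091
[0.5391 0.3203 0.169 ] stand -0.008950591399518863 0.07584147937304038
[0.5704 0.3175 0.169 ] stand 0.022429063639214323 0.07796946202908345
[0.5473 0.1735 0.169 ] stand 0.022289470859815936 -0.06786802255340108
[0.4633 0.3713 0.075 ]
[0.5699 0.4299 0.15  ]
[0.4661 0.3459 0.1597] [0.5706 0.4294 0.1497]
```

Run:
```python
from h import *
np.set_printoptions(precision=4,suppress=True)
s=load('wrist1');T=load('top0')
a=cv2.imread('pics/wrist1.png')[150:360,160:430]; cv2.imwrite('pics/z3.png',cv2.resize(a,None,fx=2.8,fy=2.8,interpolation=cv2.INTER_CUBIC))
print(tri((T,176.5,302),(s,444,72)), onz(T,176.5,302,.075))
print(tri((T,145,257.5),(s,578,218)))
```

```text
[0.4654 0.3519 0.1395] [0.4628 0.3673 0.075 ]
[0.5706 0.4294 0.1497]
```

View pics/z3.png

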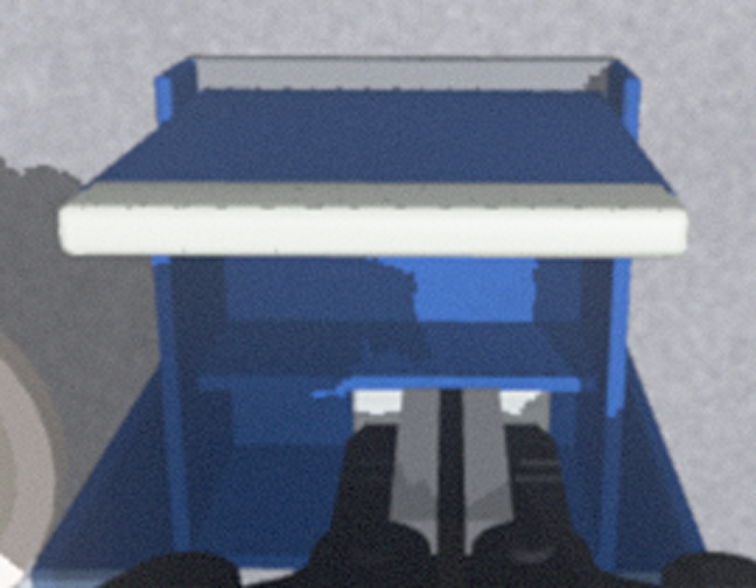

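Run:
```python
from h import *
np.set_printoptions(precision=4,suppress=True)
s=load('wrist1');T=load('top0')
ex=np.array([np.cos(.158),-np.sin(.158)]);ey=np.array([np.sin(.158),np.cos(.158)]);P=np.array([.536,.244])
zt=lambda u,v:(130+(u+.5)/4.5-.5,190+(v+.5)/4.2-.5)
z3=lambda u,v:(160+(u+.5)/2.8-.5,150+(v+.5)/2.8-.5)
for t,w in [((284,308),(687,253)),((539,348),(60,253))]:
    X=tri((T,*zt(*t)),(s,*z3(*w))); d=X[:2]-P; print(X,d@ex,d@ey)
    X=onz(s,*z3(*w),.169);d=X[:2]-P; print(X,d@ex,d@ey)
q=telemetry.sense()['tcp_pos'];d=q[:2]-P;print('tcp',d@ex,d@ey)
for tx in [(.031,0)]: print(P+ex*tx[0]+ey*tx[1]-q[:2])
```

```text
[0.5583 0.31   0.1735] 0.011653558236041871 0.06868684853139267
[0.5604 0.3128 0.169 ] 0.013238328114136215 0.07179655865402278
[0.5379 0.1744 0.1665] 0.012825126072222017 -0.0684509074113975
[0.5384 0.1759 0.169 ] 0.013105348369312217 -0.06684723904135323
tcp 0.011255954777159842 0.020961865098364913
[ 0.0162 -0.0238]
```

>>> drive_tool([
  [0.019,-0.024,0,0,1],
  [0.019,-0.024,-0.02,0,1],
  [0.019,-0.024,-0.05,0,1],
  [0.019,-0.024,-0.08,0,1],
  [0.019,-0.024,-0.1,0,1],
  [0.019,-0.024,-0.114,0,1],
  [0.019,-0.024,-0.114,0,1],
  [0.019,-0.024,-0.114,0,1],
])

```text
t: 2.22
tcp_pos: [0.5693, 0.2389, 0.1471]
tcp_rot: [-0.245, -3.131, 0.001]
ft_force: [0.9, 0.6, 0.8]
grip_width: -0.002
```

>>> drive_tool([
  [-0.008,0.0013,0,0,1],
  [-0.016,0.0025,0,0,1],
  [-0.024,0.0038,0,0,1],
  [-0.032,0.005,0,0,1],
  [-0.04,0.0063,0,0,1],
  [-0.047,0.0075,-0.001,0,1],
  [-0.055,0.0088,-0.003,0,1],
  [-0.063,0.01,-0.005,0,1],
  [-0.071,0.0113,-0.007,0,1],
  [-0.077,0.0123,-0.01,0,1],
  [-0.081,0.0129,-0.012,0,1],
  [-0.081,0.0129,-0.012,0,1],
])

```text
t: 3.22
tcp_pos: [0.4884, 0.2516, 0.1363]
tcp_rot: [0.246, 3.131, 0.002]
ft_force: [-0.3, 0.7, 1.4]
grip_width: 0.001
```

Run:
```python
from h import *
snap('scene','scene2.png');snap('top','top2.png')
a=cv2.imread('pics/scene2.png')[170:310,330:500]; cv2.imwrite('pics/z4.png',cv2.resize(a,None,fx=4,fy=4,interpolation=cv2.INTER_CUBIC))
```

```text
(no output)
```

View pics/z4.png

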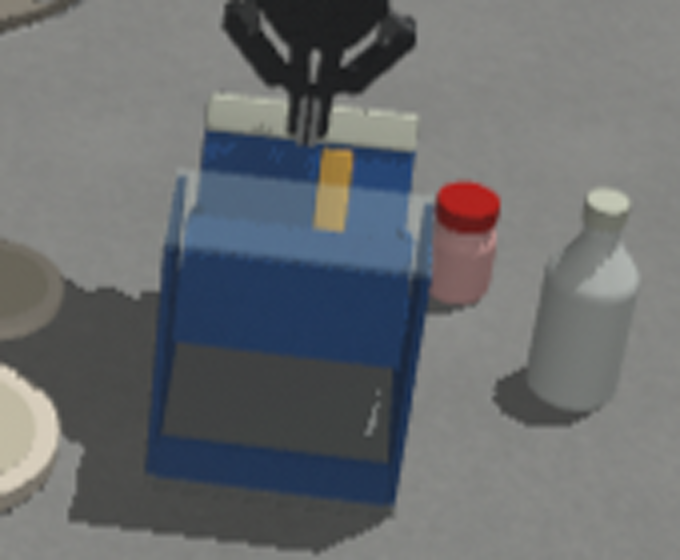

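>>> drive_tool([
  [-0.002,0.0003,-0.001,0,1],
  [-0.004,0.0006,-0.001,0,1],
  [-0.004,0.0006,-0.001,0,1],
])

```text
t: 3.57
tcp_pos: [0.4878, 0.2513, 0.1355]
tcp_rot: [0.249, 3.127, 0.003]
ft_force: [13.5, -1.5, 2.7]
grip_width: -0.001
```

>>> drive_tool([
  [0.012,-0.002,0,0,1],
  [0.012,-0.002,0.03,0,0.6],
  [0.012,-0.002,0.07,0,0.5],
  [0.012,-0.002,0.11,0,0.5],
  [0.012,-0.002,0.135,0,0.5],
  [0.012,-0.002,0.135,0,0.5],
  [0.012,-0.002,0.135,0,0.5],
])

```text
t: 4.15
tcp_pos: [0.4977, 0.2496, 0.2707]
tcp_rot: [0.248, 3.13, 0.003]
ft_force: [0.4, 0.1, -2.4]
grip_width: 0.5
```

Run:
```python
from h import *
snap('wrist','wrist3.png');snap('top','top3.png');print(telemetry.sense()['tcp_pos'],telemetry.sense()['grip_width'])
snap('scene','scene3.png')
a=cv2.imread('pics/scene3.png')[170:310,330:500]; cv2.imwrite('pics/z5.png',cv2.resize(a,None,fx=4,fy=4,interpolation=cv2.INTER_CUBIC))
```

```text
[0.49676196 0.24907438 0.26850446] 0.49570144734925775
```

View pics/wrist3.png

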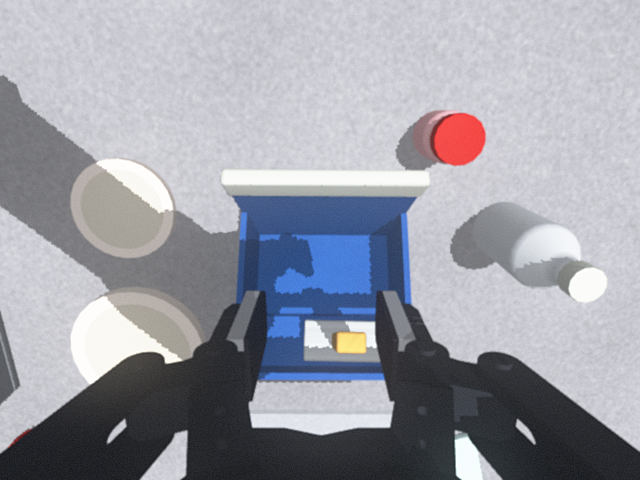

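View pics/z5.png

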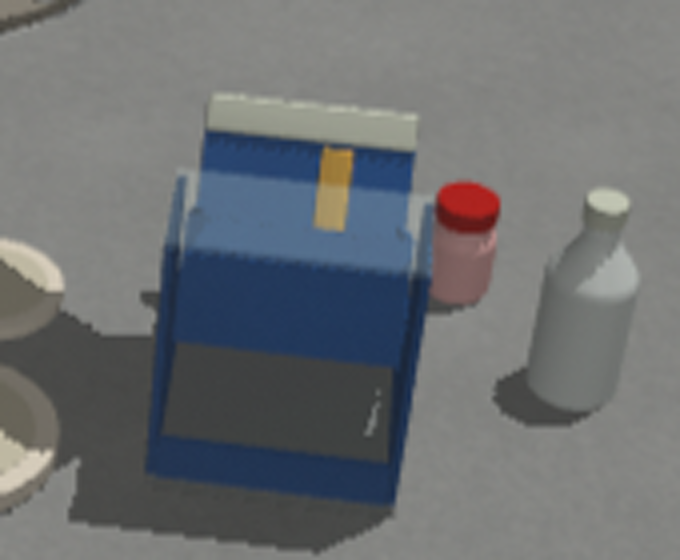

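Run:
```python
from h import *
np.set_printoptions(precision=4,suppress=True)
W=load('wrist3');S=load('scene3');T=load('top3')
im=W['image']; hsv=cv2.cvtColor(im,cv2.COLOR_RGB2HSV)
m=((hsv[...,0]>12)&(hsv[...,0]<32)&(hsv[...,1]>110)).astype(np.uint8); m[:300]=0;m[380:]=0;m[:,:300]=0;m[:,400:]=0
ys,xs=np.nonzero(m);print(xs.min(),xs.max(),ys.min(),ys.max())
zs=lambda u,v:(330+(u+.5)/4-.5,170+(v+.5)/4-.5)
ex=np.array([np.cos(.158),-np.sin(.158)]);ey=np.array([np.sin(.158),np.cos(.158)]);P=np.array([.536,.244])
for w,sc in [((xs.max()+.5,ys.max()),(354,152)),((xs.min()-.5,ys.max()),(321,147))]:
    X=tri((W,*w),(S,*zs(*sc)));d=X[:2]-P;print(X,d@ex,d@ey)
a=cv2.imread('pics/top3.png')[190:290,180:280]; cv2.imwrite('pics/z6.png',cv2.resize(a,None,fx=6,fy=6,interpolation=cv2.INTER_CUBIC))
X=onz(W,(xs.min()+xs.max())/2,(ys.min()+ys.max())/2,.183);d=X[:2]-P;print(X,d@ex,d@ey)
```

```text
336 365 332 352
[0.5775 0.2675 0.1857] 0.03724444449242815 0.029701793476233147
[0.5737 0.2476 0.1865] 0.03670224130415691 0.009543332925028647
[0.5701 0.2585 0.183 ] 0.031406499285658133 0.01968028603232245
```

View pics/z6.png

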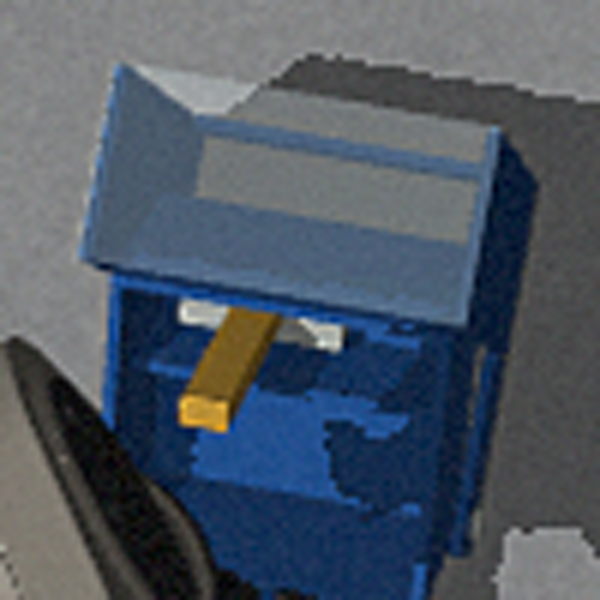

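>>> drive_tool([
  [0.03,0.003,0,0,0.5],
  [0.06,0.006,0,0,0.5],
  [0.084,0.008,-0.01,0,0.5],
  [0.084,0.008,-0.04,0,0.5],
  [0.084,0.008,-0.06,0,0.5],
  [0.084,0.008,-0.06,0,0.5],
])

```text
t: 4.8
tcp_pos: [0.5789, 0.256, 0.2036]
tcp_rot: [-0.248, -3.125, 0.008]
ft_force: [-0.6, -0.2, 0.1]
grip_width: 0.498
```

Run:
```python
from h import *
np.set_printoptions(precision=4,suppress=True)
snap('wrist','wrist4.png');q=telemetry.sense();print(q['tcp_pos'],q['grip_width'],q['ft_force'])
ex=np.array([np.cos(.158),-np.sin(.158)]);ey=np.array([np.sin(.158),np.cos(.158)]);P=np.array([.536,.244])
d=q['tcp_pos'][:2]-P;print(d@ex,d@ey)
```

```text
[0.5797 0.2565 0.2063] 0.500666862172866 [-0.659   0.0392  0.1993]
0.041154605120623744 0.019202788542959676
```

View pics/wrist4.png

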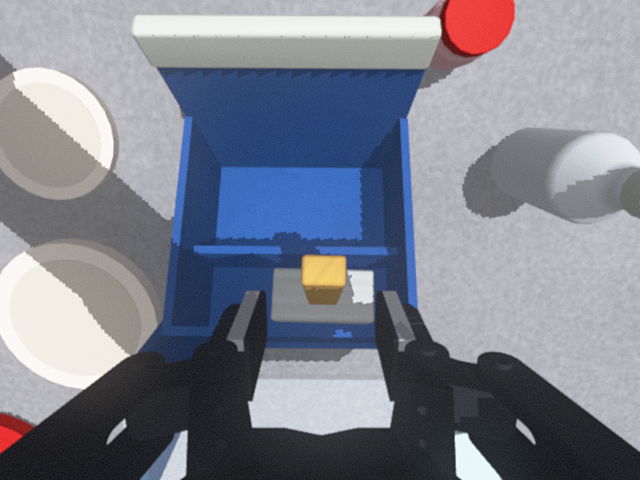

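>>> drive_tool([
  [0.001,0,-0.025,0,0.5],
  [0.001,0,-0.05,0,0.5],
  [0.001,0,-0.063,0,0.5],
  [0.001,0,-0.063,0,0.5],
  [0.001,0,-0.063,0,0.7],
  [0.001,0,-0.063,0,0.8],
  [0.001,0,-0.063,0,0.95],
  [0.001,0,-0.063,0,0.95],
  [0.001,0,-0.063,0,0.95],
  [0.001,0,-0.063,0,0.95],
])

```text
t: 5.68
tcp_pos: [0.5825, 0.2575, 0.1471]
tcp_rot: [0.248, 3.131, 0.001]
ft_force: [-0.8, -0.2, 3.3]
grip_width: 0.228
```

>>> drive_tool([
  [-0.005,0.001,0.009,0,0.95],
  [-0.01,0.0016,0.018,0,0.95],
  [-0.016,0.0025,0.027,0,0.95],
  [-0.021,0.0033,0.036,0,0.95],
  [-0.027,0.0043,0.045,0,0.95],
  [-0.034,0.0054,0.052,0,0.95],
  [-0.041,0.0066,0.058,0,0.95],
  [-0.041,0.0066,0.07,0,0.95],
  [-0.041,0.0066,0.085,0,0.95],
  [-0.041,0.0066,0.091,0,0.95],
  [-0.041,0.0066,0.091,0,0.95],
  [-0.041,0.0066,0.091,0,0.95],
])

```text
t: 6.68
tcp_pos: [0.5412, 0.2639, 0.2374]
tcp_rot: [0.248, 3.132, 0.0]
ft_force: [0.6, 0.3, -2.2]
grip_width: 0.225
```

Run:
```python
from h import *
np.set_printoptions(precision=4,suppress=True)
q=telemetry.sense();print(q['tcp_pos'],q['grip_width'],q['ft_force'])
for n in ['wrist','scene','top']: snap(n,n+'5.png')
a=cv2.imread('pics/scene5.png')[130:310,330:500]; b=cv2.imread('pics/wrist5.png')
cv2.imwrite('pics/z7.png',np.hstack([cv2.resize(a,(400,424)),cv2.resize(b[:,100:540],(389,424))]))
```

```text
[0.5412 0.2639 0.2374] 0.22541813664494478 [ 0.6083  0.2759 -2.2322]
```

View pics/z7.png

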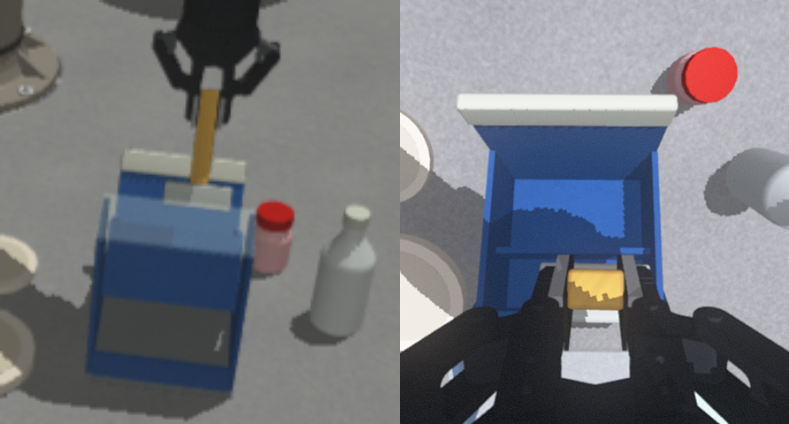

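```bash
cat >> h.py <<'E'
ex=np.array([np.cos(.158),-np.sin(.158),0]);ey=np.array([np.sin(.158),np.cos(.158),0]);P=np.array([.536,.244,0])
def ony(s,u,v,yp):
    p,d=ray(s,u,v); t=(yp-(p-P)@ey)/(d@ey); X=p+d*t; return (X-P)@ex,(X-P)@ey,X[2]
E
python3 - <<'E'
from h import *
np.set_printoptions(precision=4,suppress=True)
S=load('scene5');W=load('wrist5')
q=np.array([0.5412,0.2639,0.2374]);print('tcp',(q-P)@ex,(q-P)@ey)
a=cv2.imread('pics/scene5.png')[150:240,370:450]; cv2.imwrite('pics/z8.png',cv2.resize(a,None,fx=7,fy=6,interpolation=cv2.INTER_CUBIC))
a=cv2.imread('pics/wrist5.png')[260:460,240:420]; cv2.imwrite('pics/z9.png',cv2.resize(a,None,fx=3,fy=3,interpolation=cv2.INTER_CUBIC))
E
```

```text
tcp 0.0020040941635600354 0.020470310368521177
```

View pics/z8.png

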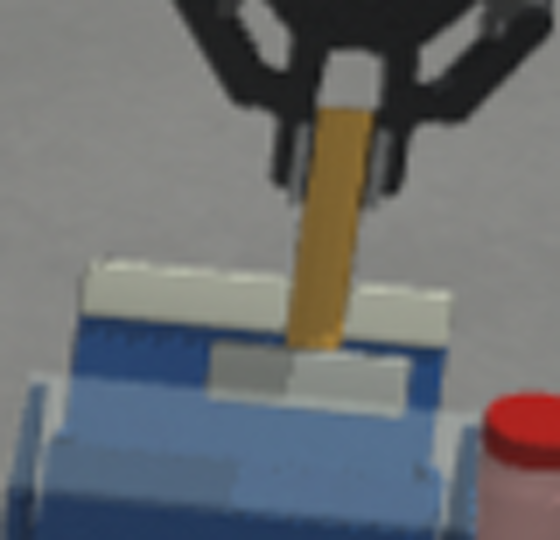

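View pics/z9.png

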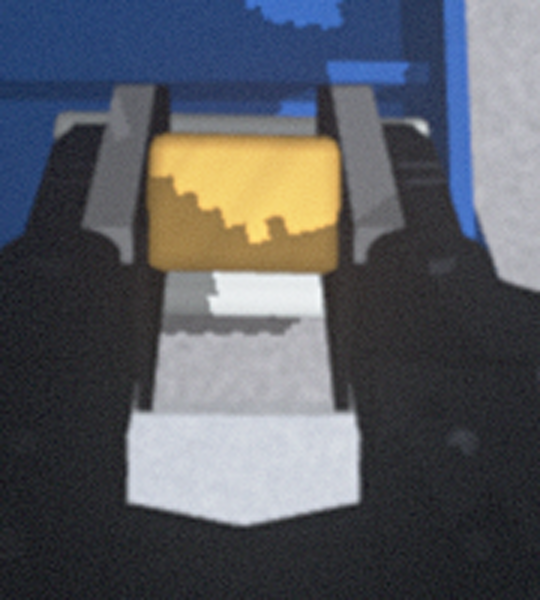

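Run:
```python
from h import *
np.set_printoptions(precision=4,suppress=True)
S=load('scene5');W=load('wrist5')
f=lambda u,v:(370+(u+.5)/7-.5,150+(v+.5)/6-.5)
a=np.array(ony(S,*f(345,108),.0205));b=np.array(ony(S,*f(315,347),.0205));print(a,b,np.linalg.norm(a-b),'lean',np.arctan2(b[0]-a[0],a[2]-b[2]))
g=lambda u,v:(240+(u+.5)/3-.5,260+(v+.5)/3-.5)
for n,p,yp in [('top front',(245,135),.0205),('top back',(245,272),.0205)]:
    p0,d=ray(W,*g(*p)); X=p0+d*(a[2]-p0[2])/d[2]; print(n,(X-P)@ex,(X-P)@ey)
for n,p in [('foot front',(240,115)),('foot back top',(265,317))]:
    p0,d=ray(W,*g(*p)); X=p0+d*(b[2]-p0[2])/d[2]; print(n,(X-P)@ex,(X-P)@ey)
```

```text
[-0.0171  0.0205  0.2684] [0.0616 0.0205 0.201 ] 0.10363095719345283 lean 0.8628935724949206
top front -0.016140992212386653 0.02096634357789285
top back 0.0001354371056520049 0.020989495884762364
foot front 0.01474179111366104 0.020322439799657168
foot back top 0.053496145104807 0.02468840755937548
```

Run:
```python
from h import *
np.set_printoptions(precision=4,suppress=True)
S=load('scene5');W=load('wrist5');T=load('top5')
f=lambda u,v:(370+(u+.5)/7-.5,150+(v+.5)/6-.5)
g=lambda u,v:(240+(u+.5)/3-.5,260+(v+.5)/3-.5)
def pr(n,X): print(n,(X-P)@ex,(X-P)@ey,X[2])
pr('top back +',tri((S,*f(373,108)),(W,*g(338,272))))
pr('top back -',tri((S,*f(317,108)),(W,*g(150,272))))
a=cv2.imread('pics/top5.png')[190:270,180:280]; cv2.imwrite('pics/z10.png',cv2.resize(a,None,fx=7,fy=7,interpolation=cv2.INTER_CUBIC))
```

```text
top back + -0.0050595321448824275 0.0300410669508797 0.27622371549977626
top back - -0.0039721307135841925 0.010916732218874235 0.27459446826789974
```

View pics/z10.png

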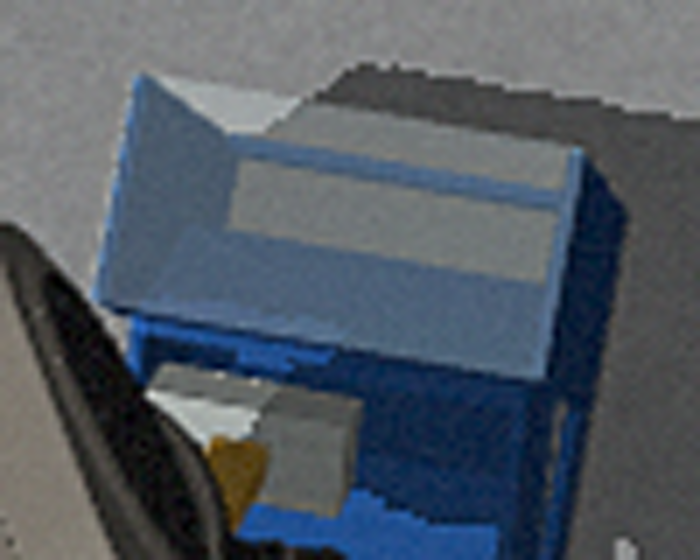

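Run:
```python
from h import *
np.set_printoptions(precision=4,suppress=True)
S=load('scene5');W=load('wrist5');T=load('top5')
f=lambda u,v:(370+(u+.5)/7-.5,150+(v+.5)/6-.5)
g=lambda u,v:(240+(u+.5)/3-.5,260+(v+.5)/3-.5)
t=lambda u,v:(180+(u+.5)/7-.5,190+(v+.5)/7-.5)
def pr(n,X): print(n,(X-P)@ex,(X-P)@ey,X[2])
pr('bt',tri((S,*f(212,343)),(T,*t(355,428))))
pr('bb',tri((S,*f(208,397)),(T,*t(362,400))))
```

```text
bt 0.05414278979963956 -0.017144742805739376 0.19307482108497487
bb 0.06467105698979012 -0.015378648445866299 0.17351817980460954
```

>>> drive_tool([
  [0.012,-0.002,0,0,0.95],
  [0.022,-0.0035,0.002,0,0.95],
  [0.028,-0.0045,0.006,0,0.95],
  [0.034,-0.0053,0.011,0,0.95],
  [0.04,-0.0063,0.016,0,0.95],
  [0.045,-0.0072,0.019,0,0.95],
  [0.051,-0.0082,0.021,0,0.95],
  [0.056,-0.009,0.023,0,0.95],
  [0.059,-0.0094,0.024,0,0.95],
  [0.059,-0.0094,0.024,0,0.95],
])

```text
t: 7.67
tcp_pos: [0.6006, 0.2544, 0.2616]
tcp_rot: [0.248, 3.132, 0.0]
ft_force: [-4.3, -0.0, 0.1]
grip_width: 0.226
```

Run:
```python
from h import *
np.set_printoptions(precision=4,suppress=True)
q=telemetry.sense();print(q['tcp_pos'],q['grip_width'],q['ft_force'])
for n in ['wrist','scene','top']: snap(n,n+'6.png')
a=cv2.imread('pics/scene6.png')[150:240,370:450]; cv2.imwrite('pics/z11.png',cv2.resize(a,None,fx=7,fy=6,interpolation=cv2.INTER_CUBIC))
a=cv2.imread('pics/wrist6.png')[220:460,220:440]; cv2.imwrite('pics/z12.png',cv2.resize(a,None,fx=2.5,fy=2.5,interpolation=cv2.INTER_CUBIC))
```

```text
[0.6006 0.2544 0.2616] 0.22635563204885298 [-4.2559 -0.0315  0.0658]
```

View pics/z11.png

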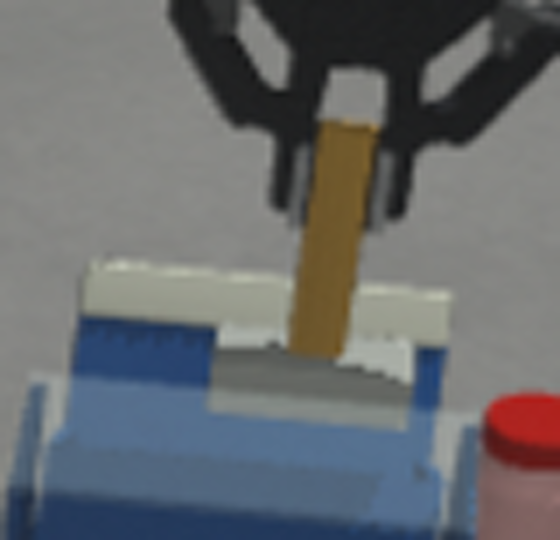

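View pics/z12.png

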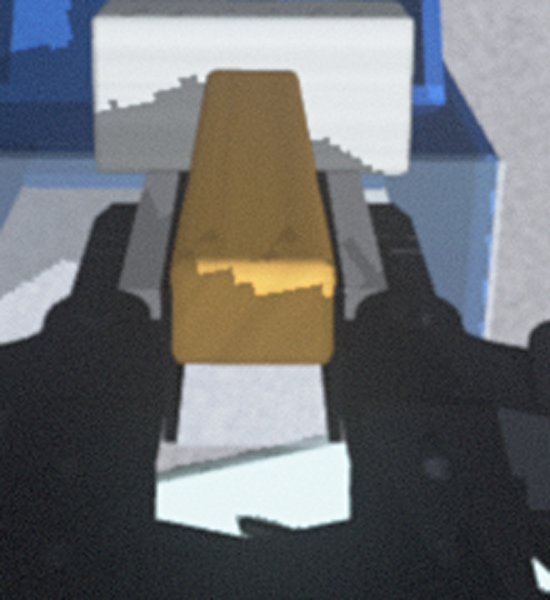

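Run:
```python
from h import *
S=load('scene6');W=load('wrist6')
f=lambda u,v:(370+(u+.5)/7-.5,150+(v+.5)/6-.5)
g=lambda u,v:(220+(u+.5)/2.5-.5,220+(v+.5)/2.5-.5)
def pr(n,X): print(n,(X-P)@ex,(X-P)@ey,X[2]); return np.array([(X-P)@ex,(X-P)@ey,X[2]])
a=pr('stem top back +',tri((S,*f(378,125)),(W,*g(332,362))))
b=pr('stem top back -',tri((S,*f(321,123)),(W,*g(173,362))))
c=pr('foot bk +',tri((S,*f(410,383)),(W,*g(409,173))))
d=pr('foot bk -',tri((S,*f(213,350)),(W,*g(95,170))))
e=pr('foot fr +',tri((S,*f(414,342)),(W,*g(413,17))))
h=pr('foot fr -',tri((S,*f(218,325)),(W,*g(95,14))))
v=(a+b)/2-(c+d)/2; print(v,'lean from stem', np.arctan2(-v[0],v[2])-np.arctan(11/100))
w=(c+d)/2-(e+h)/2; print(w,np.arctan2(w[2],w[0]))
```

```text
stem top back + 0.05762281568627335 0.030145905105379726 0.3039324464437865
stem top back - 0.05824929159637827 0.01133484143655115 0.30304853072187204
foot bk + 0.08127968068380902 0.05477203824052267 0.20083512939178402
foot bk - 0.07830487132836086 -0.013991690964364393 0.205801404834231
foot fr + 0.04601420294982086 0.055063199612689885 0.19771478174114235
foot fr - 0.04557770697064864 -0.013602943834126196 0.1969646689374439
[-0.02185622  0.0003502   0.10017222] lean from stem 0.10526030424890381
[ 0.03399632 -0.00033995  0.00597854] 0.17407852738104457
```

>>> drive_tool([
  [0.006,-0.001,0,0,0.95],
  [0.011,-0.0017,0.0005,0,0.95],
  [0.011,-0.0017,0.0005,0,0.95],
])

```text
t: 8.07
tcp_pos: [0.6115, 0.2529, 0.2622]
tcp_rot: [0.248, 3.132, 0.001]
ft_force: [-5.7, 0.0, 1.6]
grip_width: 0.228
```

Run:
```python
from h import *
np.set_printoptions(precision=4,suppress=True)
q=telemetry.sense();print(q['tcp_pos'],q['grip_width'],q['ft_force'])
for n in ['wrist','scene']: snap(n,n+'7.png')
a=cv2.imread('pics/scene7.png')[150:240,370:450]; a=cv2.resize(a,None,fx=5,fy=6,interpolation=cv2.INTER_CUBIC)
b=cv2.imread('pics/wrist7.png')[220:460,240:420]; b=cv2.resize(b,None,fx=2.2,fy=2.25,interpolation=cv2.INTER_CUBIC)
cv2.imwrite('pics/z13.png',np.hstack([a,b]) if a.shape[0]==b.shape[0] else a); print(a.shape,b.shape)
```

```text
[0.6115 0.2529 0.2622] 0.2280792888439374 [-5.6818  0.044   1.6374]
(540, 400, 3) (540, 396, 3)
```

View pics/z13.png

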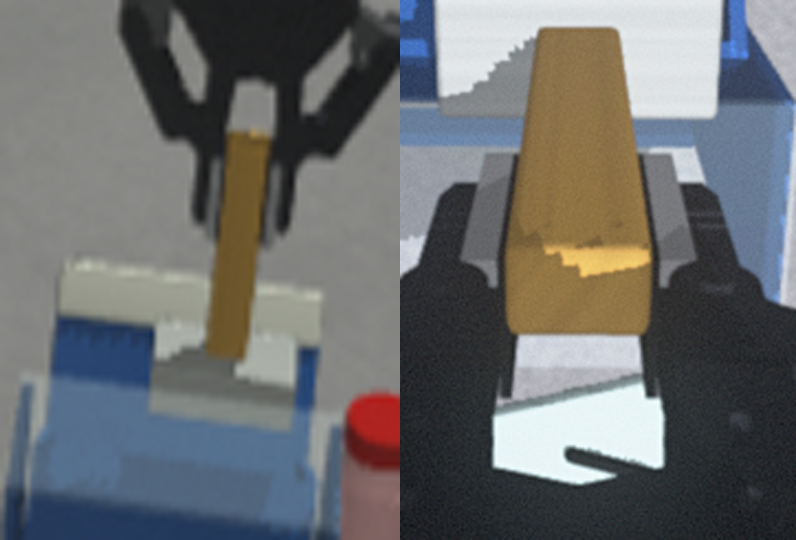

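Run:
```python
from h import *
S=load('scene7');W=load('wrist7')
f=lambda u,v:(370+(u+.5)/5-.5,150+(v+.5)/6-.5)
g=lambda u,v:(240+(u-400+.5)/2.2-.5,220+(v+.5)/2.25-.5)
def pr(n,X): print(n,(X-P)@ex,(X-P)@ey,X[2]); return np.array([(X-P)@ex,(X-P)@ey,X[2]])
a=pr('stem top back +',tri((S,*f(270,136)),(W,*g(650,332))))
b=pr('stem top back -',tri((S,*f(230,132)),(W,*g(507,332))))
c=pr('foot bk +',tri((S,*f(293,388)),(W,*g(718,118))))
d=pr('foot bk -',tri((S,*f(153,362)),(W,*g(440,115))))
v=(a+b)/2-(c+d)/2; print(v,'lean from stem', np.arctan2(-v[0],v[2])-np.arctan(11/100))
```

```text
stem top back + 0.06886416090172373 0.03050980806407478 0.30544632412629963
stem top back - 0.06903180820164757 0.011775814201595002 0.3052290809098054
foot bk + 0.08294504447569302 0.0553023025111522 0.19959812056872978
foot bk - 0.08119503117762249 -0.01338221480538812 0.20207264320082358
[-0.01312205  0.00018277  0.10450232] lean from stem 0.015353803467747631
```

>>> drive_tool([
  [-0.012,0.002,0,0,0.95],
  [-0.012,0.002,0.025,0,0.95],
  [-0.012,0.002,0.05,0,0.95],
  [-0.005,-0.02,0.05,0,0.95],
  [0.0,-0.05,0.05,0,0.95],
  [0.01,-0.08,0.05,0,0.95],
  [0.018,-0.11,0.05,0,0.95],
  [0.025,-0.14,0.05,0,0.95],
  [0.032,-0.17,0.04,0,0.95],
  [0.038,-0.2,0.02,0,0.95],
  [0.044,-0.225,0,0,0.95],
  [0.0455,-0.2405,-0.02,0,0.95],
])

```text
t: 9.17
tcp_pos: [0.6569, 0.009, 0.2417]
tcp_rot: [0.252, 3.129, -0.002]
ft_force: [-0.3, -0.2, -2.6]
grip_width: 0.224
```

>>> drive_tool([
  [0,0,-0.03,0,0.95],
  [0,0,-0.06,0,0.95],
  [0,0,-0.09,0,0.95],
  [0,0,-0.1,0,0.95],
  [0,0,-0.1,0,0.95],
  [0,0,-0.1,0,0.95],
])

```text
t: 9.67
tcp_pos: [0.6569, 0.0125, 0.1429]
tcp_rot: [0.247, 3.131, -0.0]
ft_force: [-0.1, 0.3, -0.8]
grip_width: 0.223
```

Run:
```python
from h import *
np.set_printoptions(precision=4,suppress=True)
q=telemetry.sense();print(q['tcp_pos'],q['grip_width'],q['ft_force'])
for n in ['wrist','scene','top']: snap(n,n+'8.png')
a=cv2.imread('pics/scene8.png')[190:310,250:380]; a=cv2.resize(a,(520,480),interpolation=cv2.INTER_CUBIC)
cv2.imwrite('pics/z14.png',a)
```

```text
[0.6569 0.0125 0.1429] 0.2228306363676833 [-0.1068  0.2668 -0.8388]
```

View pics/z14.png

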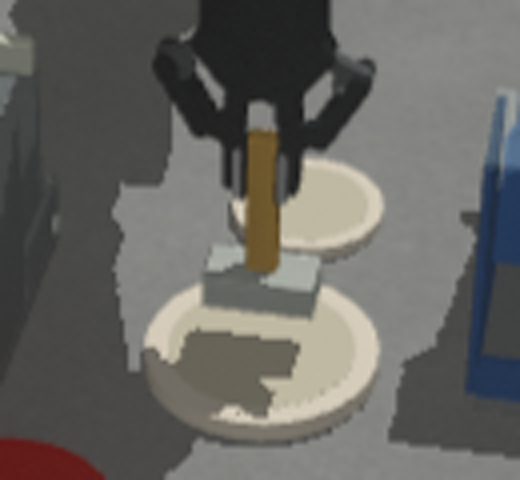

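View pics/wrist8.png

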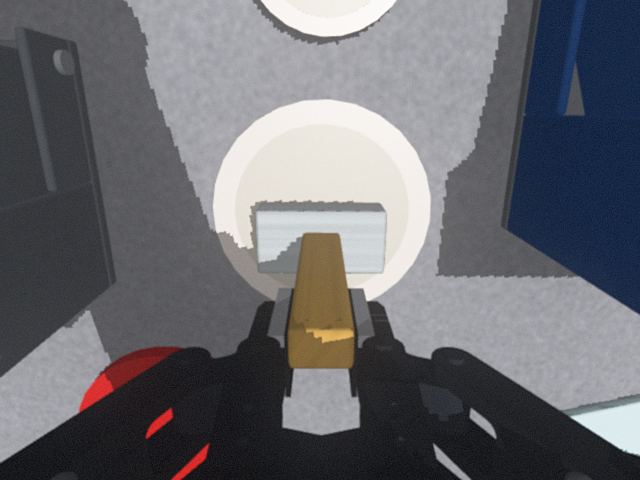

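Run:
```python
from h import *
np.set_printoptions(precision=4,suppress=True)
W=load('wrist8');T=load('top0');S=load('scene8')
im=W['image'].astype(int)
hsv=cv2.cvtColor(W['image'],cv2.COLOR_RGB2HSV)
# rim edge points: manual-ish radial search from centre over unobstructed upper arc
c0=np.array([322,205]);pts=[]
g=cv2.GaussianBlur(cv2.cvtColor(W['image'],cv2.COLOR_RGB2GRAY),(3,3),0).astype(float)
for a in np.radians(np.arange(-170,-5,5)):
    r=np.arange(85,125,.5); p=c0+np.outer(r,[np.cos(a),np.sin(a)])
    val=cv2.remap(g.astype(np.float32),p[:,0].astype(np.float32).reshape(1,-1),p[:,1].astype(np.float32).reshape(1,-1),1)[0]
    k=np.argmin(np.diff(val,n=1)); pts.append(p[k])
for z in (.0,.018):
    X=np.array([onz(W,*p,z) for p in pts]); A=np.c_[2*X[:,:2],np.ones(len(X))];
    s=np.linalg.lstsq(A,(X[:,:2]**2).sum(1),rcond=None)[0]; r=np.sqrt(s[2]+s[0]**2+s[1]**2)
    res=np.hypot(*(X[:,:2]-s[:2]).T)-r; print(z,'centre',s[:2],'r',r,'res',np.abs(res).max())
print('T', [onz(T,316.93,232.85,z) for z in (0,.018)])
f=lambda u,v:(250+(u+.5)/4-.5,190+(v+.5)/4-.5)
w=[tri((S,*f(u1,v1)),(W,u2,v2)) for (u1,v1),(u2,v2) in [((205,283),(257,272)),((316,293),(386,272))]]; print('foot back top',w)
w2=[tri((S,*f(u1,v1)),(W,u2,v2)) for (u1,v1),(u2,v2) in [((210,246),(257,211)),((323,256),(385,211))]]; print('foot front top',w2)
w3=[tri((S,*f(u1,v1)),(W,u2,v2)) for (u1,v1),(u2,v2) in [((248,129),(289,366)),((279,132),(354,366))]]; print('stem top back',w3)
e=np.mean(w,0);h=np.mean(w2,0);m=np.mean(w3,0);d=e-h;print('foot slope',np.arctan2(d[2],d[:2]@ex[:2]),'foot centre',(e+h)/2)
v=m-e;print('lean',np.arctan2(-v@ex,v[2])-np.arctan(.11))
```

```text
0.0 centre [0.6538 0.0139] r 0.07984958288064707 res 0.000441962912634139
0.018 centre [0.6493 0.0146] r 0.0748156105278207 res 0.0004141001611574352
T [array([0.6482, 0.0138, 0.    ]), array([0.6465, 0.0138, 0.018 ])]
foot back top [array([ 0.662 , -0.0227,  0.0782]), array([0.6724, 0.0472, 0.08  ])]
foot front top [array([ 0.627 , -0.018 ,  0.0797]), array([0.6372, 0.051 , 0.0816])]
stem top back [array([0.6504, 0.0042, 0.1868]), array([0.6532, 0.0228, 0.187 ])]
foot slope -0.041783813429210524 foot centre [0.6497 0.0144 0.0799]
lean 0.03229302710329929
```

>>> drive_tool([
  [0,0,-0.012,0,0.95],
  [0,0,-0.022,0,0.95],
  [0,0,-0.027,0,0.95],
  [0,0,-0.03,0,0.95],
  [0,0,-0.03,0,0.95],
])

```text
t: 10.23
tcp_pos: [0.6561, 0.0123, 0.1107]
tcp_rot: [-0.248, -3.13, 0.001]
ft_force: [1.2, -0.7, -2.1]
grip_width: 0.224
```

>>> drive_tool([
  [0,0,-0.002,0,0.95],
  [0,0,-0.004,0,0.95],
  [0,0,-0.004,0,0.95],
])

```text
t: 10.48
tcp_pos: [0.6566, 0.0123, 0.1076]
tcp_rot: [-0.248, -3.132, 0.0]
ft_force: [-0.7, 0.3, -1.1]
grip_width: 0.223
```

>>> drive_tool([
  [0,0,-0.002,0,0.95],
  [0,0,-0.002,0,0.95],
])

```text
t: 10.65
tcp_pos: [0.6565, 0.0123, 0.1056]
tcp_rot: [-0.248, -3.132, 0.0]
ft_force: [-0.5, 0.4, -1.8]
grip_width: 0.223
```

>>> drive_tool([
  [0,0,-0.002,0,0.95],
  [0,0,-0.002,0,0.95],
])

```text
t: 10.82
tcp_pos: [0.6565, 0.0124, 0.1035]
tcp_rot: [-0.248, -3.132, 0.0]
ft_force: [-0.2, -0.7, -1.1]
grip_width: 0.225
```

>>> drive_tool([
  [0,0,-0.002,0,0.95],
  [0,0,-0.002,0,0.95],
])

```text
t: 10.98
tcp_pos: [0.6571, 0.0123, 0.1025]
tcp_rot: [0.248, 3.131, 0.0]
ft_force: [-1.6, 0.6, 8.9]
grip_width: 0.223
```

>>> drive_tool([
  [0,0,-0.002,0,0.95],
  [0,0,-0.002,0,0.95],
])

```text
t: 11.15
tcp_pos: [0.6578, 0.0122, 0.1025]
tcp_rot: [0.248, 3.129, 0.002]
ft_force: [-8.6, -0.3, 34.5]
grip_width: 0.222
```

>>> drive_tool([
  [0,0,0.002,0,0.95],
  [0,0,0.002,0,0.95],
  [0,0,0.002,0,0.95],
  [0,0,0.002,0,0.95],
])

```text
t: 11.48
tcp_pos: [0.6571, 0.0123, 0.1025]
tcp_rot: [0.248, 3.131, 0.0]
ft_force: [-1.5, -0.7, 11.4]
grip_width: 0.222
```

Run:
```python
from h import *
for n in ['wrist','scene','top']: snap(n,n+'9.png')
a=cv2.imread('pics/scene9.png')[190:310,250:380]; a=cv2.resize(a,(390,360),interpolation=cv2.INTER_CUBIC)
b=cv2.imread('pics/wrist9.png')[:,80:560]; b=cv2.resize(b,(360,360)); cv2.imwrite('pics/z15.png',np.hstack([a,b]))
```

```text
(no output)
```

View pics/z15.png

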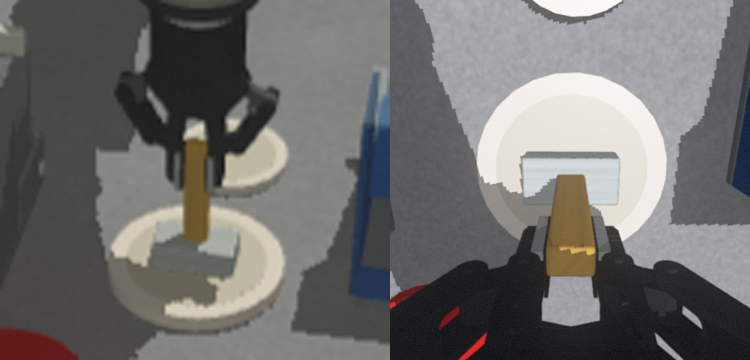

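The bracket's foot sits on the tray near its centre and is still gripped. The force reads 11 N upward. Releasing now.

>>> drive_tool([
  [0,0,0,0,0.7],
  [0,0,0,0,0.6],
  [0,0,0,0,0.5],
  [0,0,0,0,0.5],
  [0,0,0.02,0,0.5],
  [0,0,0.05,0,0.5],
  [0,0,0.08,0,0.5],
  [0,0,0.12,0,0.5],
  [0,0,0.14,0,0.5],
  [0,0,0.14,0,0.5],
])

```text
t: 12.47
tcp_pos: [0.6587, 0.0121, 0.2471]
tcp_rot: [0.248, 3.125, 0.002]
ft_force: [0.3, -0.5, 0.3]
grip_width: 0.499
```

Run:
```python
from h import *
np.set_printoptions(precision=4,suppress=True)
q=telemetry.sense();print(q['tcp_pos'],q['grip_width'],q['ft_force'])
for n in ['wrist','scene','top']: snap(n,n+'10.png')
a=cv2.imread('pics/scene10.png')[190:310,250:380]; a=cv2.resize(a,(390,360),interpolation=cv2.INTER_CUBIC)
b=cv2.imread('pics/wrist10.png')[:,80:560]; b=cv2.resize(b,(360,360)); cv2.imwrite('pics/z16.png',np.hstack([a,b]))
```

```text
[0.6587 0.0121 0.2471] 0.49863492501091333 [ 0.2737 -0.5434  0.3068]
```

View pics/z16.png

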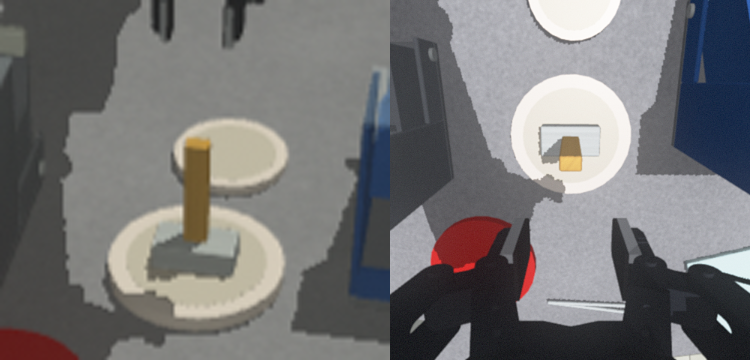

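>>> drive_tool([
  [-0.02,0.022,0.02,0,1],
  [-0.04,0.044,0.02,0,1],
  [-0.06,0.066,0.02,0,1],
  [-0.08,0.088,0.02,0,1],
  [-0.1,0.11,0.02,0,1],
  [-0.12,0.132,0.02,0,1],
  [-0.14,0.154,0.02,0,1],
  [-0.16,0.176,0.02,0,1],
  [-0.18,0.198,0.02,0,1],
  [-0.2,0.22,0.02,0,1],
  [-0.22,0.24,0.02,0,1],
  [-0.229,0.249,0.01,0,1],
])

```text
t: 13.62
tcp_pos: [0.4252, 0.2641, 0.2518]
tcp_rot: [-0.243, -3.132, -0.001]
ft_force: [-0.0, 0.8, 0.5]
grip_width: 0.002
```

>>> drive_tool([
  [0,0,0,0,1],
  [0,0,0,0,1],
])

```text
t: 13.78
tcp_pos: [0.4267, 0.2612, 0.2505]
tcp_rot: [-0.245, -3.13, 0.003]
ft_force: [0.7, -0.3, -0.2]
grip_width: 0.001
```

Run:
```python
from h import *
np.set_printoptions(precision=4,suppress=True)
q=telemetry.sense()['tcp_pos'];print(q,(q-P)@ex,(q-P)@ey)
for n in ['wrist']: snap(n,n+'11.png')
```

```text
[0.4267 0.2612 0.2505] -0.1106345117403269 -0.00020901704214787084
```

View pics/wrist11.png

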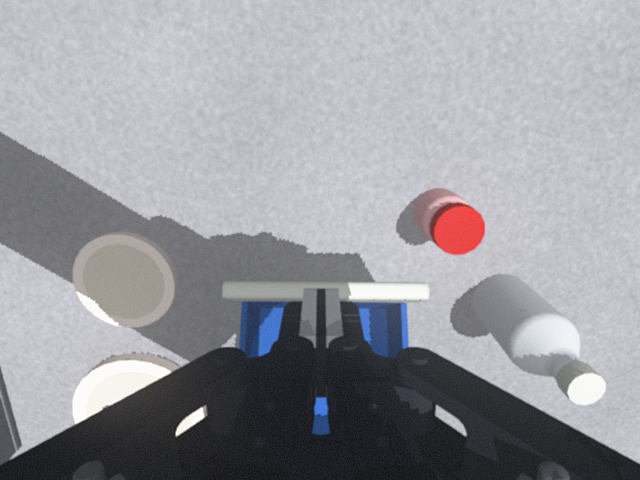

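>>> drive_tool([
  [0,0,-0.03,0,1],
  [0,0,-0.06,0,1],
  [0,0,-0.09,0,1],
  [0,0,-0.115,0,1],
  [0,0,-0.127,0,1],
  [0.008,-0.0013,-0.127,0,1],
  [0.014,-0.0022,-0.127,0,1],
  [0.02,-0.0032,-0.126,0,1],
  [0.026,-0.0041,-0.125,0,1],
  [0.032,-0.005,-0.124,0,1],
  [0.038,-0.006,-0.123,0,1],
  [0.044,-0.007,-0.122,0,1],
])

```text
t: 14.83
tcp_pos: [0.4724, 0.2544, 0.1305]
tcp_rot: [0.248, 3.131, 0.001]
ft_force: [-3.2, 0.7, 3.2]
grip_width: -0.002
```

>>> drive_tool([
  [0.006,-0.001,0.001,0,1],
  [0.012,-0.0019,0.002,0,1],
  [0.018,-0.0029,0.003,0,1],
  [0.024,-0.0038,0.005,0,1],
  [0.029,-0.0046,0.007,0,1],
  [0.034,-0.0054,0.009,0,1],
  [0.039,-0.0062,0.011,0,1],
  [0.043,-0.0068,0.012,0,1],
  [0.046,-0.0073,0.012,0,1],
  [0.047,-0.0075,0.012,0,1],
])

```text
t: 15.67
tcp_pos: [0.5192, 0.2467, 0.1419]
tcp_rot: [0.248, 3.131, 0.0]
ft_force: [-2.1, 0.6, 1.9]
grip_width: 0.005
```

>>> drive_tool([
  [0.002,-0.0003,0,0,1],
  [0.004,-0.0006,0,0,1],
  [0.005,-0.0008,0,0,1],
  [0.005,-0.0008,0,0,1],
])

```text
t: 16.0
tcp_pos: [0.5238, 0.246, 0.1418]
tcp_rot: [0.248, 3.132, 0.0]
ft_force: [0.1, -0.1, 0.5]
grip_width: -0.001
```

>>> drive_tool([
  [0.001,-0.0002,0,0,1],
  [0.002,-0.0003,0,0,1],
  [0.002,-0.0003,0,0,1],
])

```text
t: 16.25
tcp_pos: [0.5257, 0.2457, 0.1418]
tcp_rot: [0.248, 3.132, -0.0]
ft_force: [-0.9, -0.4, 0.7]
grip_width: -0.001
```

>>> drive_tool([
  [0.001,-0.0002,0,0,1],
  [0.002,-0.0003,0,0,1],
  [0.002,-0.0003,0,0,1],
])

```text
t: 16.5
tcp_pos: [0.5278, 0.2454, 0.1418]
tcp_rot: [0.248, 3.132, -0.0]
ft_force: [-1.1, 0.3, 0.1]
grip_width: 0.0
```

>>> drive_tool([
  [0.001,-0.0002,0,0,1],
  [0.001,-0.0002,0,0,1],
  [0.001,-0.0002,0,0,1],
])

```text
t: 16.75
tcp_pos: [0.5281, 0.2453, 0.1417]
tcp_rot: [-0.247, -3.131, 0.0]
ft_force: [-5.2, 0.2, 3.1]
grip_width: -0.003
```

>>> drive_tool([
  [0.001,-0.0002,0,0,1],
  [0.001,-0.0002,0,0,1],
  [0.001,-0.0002,0,0,1],
])

```text
t: 17.0
tcp_pos: [0.5282, 0.2453, 0.1417]
tcp_rot: [-0.247, -3.129, 0.001]
ft_force: [-11.9, 0.0, 8.4]
grip_width: 0.001
```

>>> drive_tool([
  [-0.006,0.001,0,0,1],
  [-0.02,0.003,0,0,1],
  [-0.04,0.006,0,0,1],
  [-0.05,0.008,0.03,0,1],
  [-0.05,0.008,0.06,0,1],
  [-0.05,0.008,0.09,0,1],
  [-0.05,0.008,0.12,0,1],
  [-0.05,0.008,0.12,0,1],
  [-0.05,0.008,0.12,0,1],
])

```text
t: 17.75
tcp_pos: [0.4804, 0.2535, 0.2634]
tcp_rot: [0.248, 3.129, 0.004]
ft_force: [-0.1, 0.2, 0.4]
grip_width: -0.001
```

Run:
```python
from h import *
np.set_printoptions(precision=4,suppress=True)
for n in ['wrist','scene','top']: snap(n,n+'12.png')
q=telemetry.sense();print(q['tcp_pos'],q['ft_force'],q['t'])
a=cv2.imread('pics/scene12.png')[150:330,130:510]; cv2.imwrite('pics/z17.png',cv2.resize(a,None,fx=2.1,fy=2.1,interpolation=cv2.INTER_CUBIC))
a=cv2.imread('pics/wrist12.png'); cv2.imwrite('pics/z18.png',a)
```

```text
[0.4792 0.2527 0.2607] [ 0.2894 -0.2001 -0.5336] 17.9
```

View pics/z17.png

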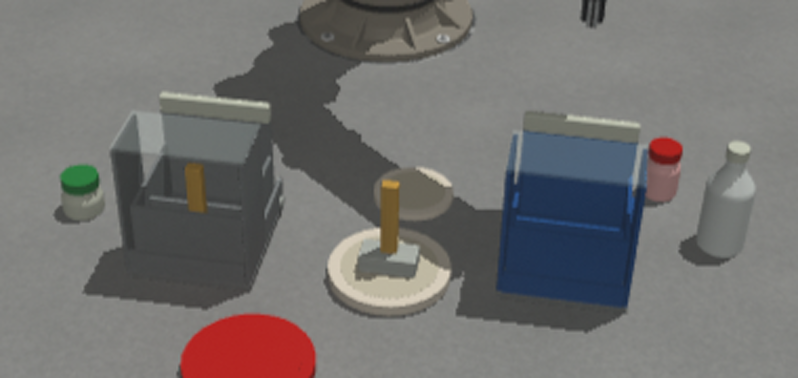

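View pics/wrist12.png

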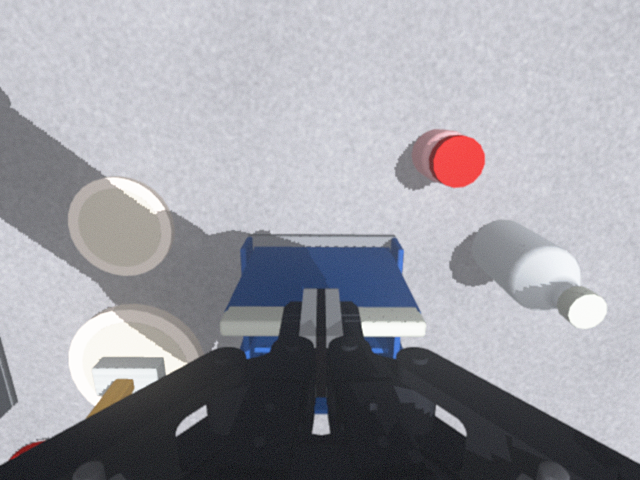

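View pics/top12.png

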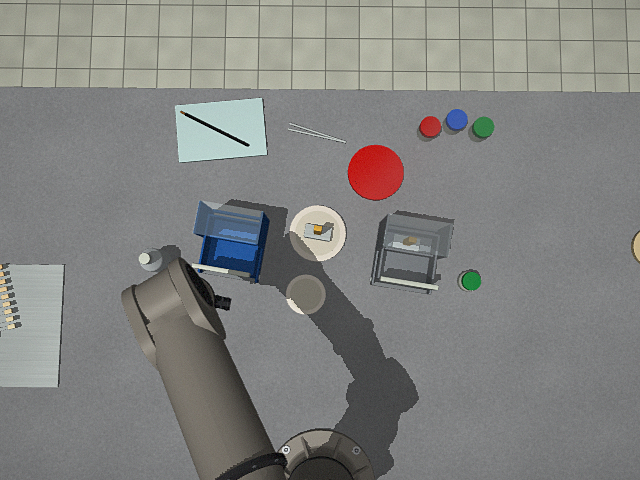

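Run:
```python
from h import *
np.set_printoptions(precision=4,suppress=True)
A=cv2.imread('pics/scene0.png')[185:240,365:445];B=cv2.imread('pics/scene12.png')[185:240,365:445]
cv2.imwrite('pics/z19.png',np.vstack([cv2.resize(x,None,fx=6,fy=5,interpolation=cv2.INTER_CUBIC) for x in (A,B)]))
W=load('wrist12')
for p in [(221,335),(425,335)]:
    X=onz(W,*p,.169);print('rim back',(X-P)@ex,(X-P)@ey)
T=load('top12'); hsv=cv2.cvtColor(T['image'],cv2.COLOR_RGB2HSV)
a=T['image'][205:260,290:346]; cv2.imwrite('pics/z20.png',cv2.resize(cv2.cvtColor(a,cv2.COLOR_RGB2BGR),None,fx=9,fy=9,interpolation=cv2.INTER_CUBIC))
```

```text
rim back 0.012650152855807182 -0.06603599897225584
rim back 0.012769296650081315 0.0717252434769062
```

View pics/z19.png

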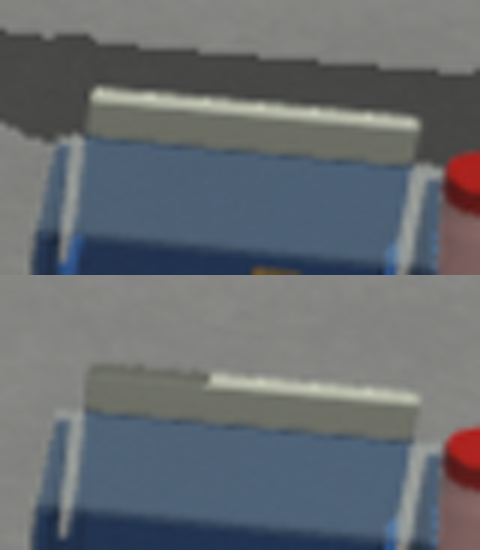

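View pics/z20.png

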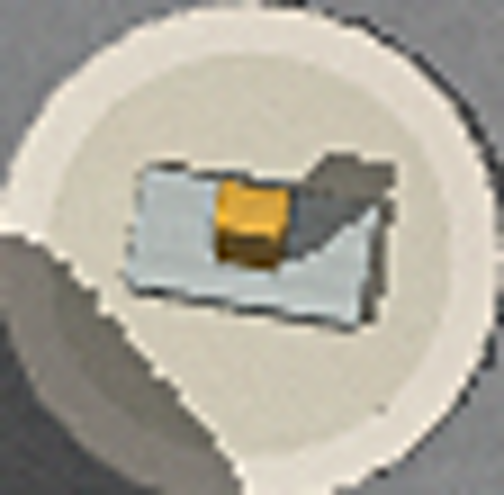

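```bash
python3 -c "
from h import *
T=load('top12');f=lambda u,v:(290+(u+.5)/9-.5,205+(v+.5)/9-.5)
print(onz(T,*f(255,247),.042),onz(T,*f(253,208),.142))
order.job_done()"
```

```text
[0.64657025 0.01130923 0.042     ] [0.64779293 0.01209737 0.142     ]
the job is handed in; nothing more can be done
```

I finished the task and handed it in at about 18 s of the 72 s allowed. No verdict is reported back, so the results below are my own measurements.

**What I did**
- I hooked the blue bin's rim from inside with shut fingers and pulled it to its forward stop, where the force rose to about 13 N.
- I gripped the bracket's stem with the jaws along the hinge and lifted the bracket out leaning by about 0.5 rad.
- I turned it upright in the grip by pushing its foot against the fixed edge of the cover.
- I set it on the larger white tray while still gripping it, then released it.
- I pushed the rim back slowly until it met its stop at about 12 N, then backed the hand away.

**Last checks**
- **Bracket:** its foot centre is about (0.647, 0.011), and the tray centre measures (0.647 to 0.649, 0.014), so it is about 3 mm off. The stem top sits within about 1.5 mm of directly above the foot, about 0.015 rad of lean.
- **Blue bin:** the rim's back edge is 12.7 mm behind the hinge, against 13.1 mm measured the same way at the start, so it is shut.
- **Other things:** the grey bin, jars and bottle look unmoved in the views; I judged this by eye and did not measure it. The wrist force read close to zero with the hand clear.

**What disagreed**
- Setting the bracket down briefly pressed with 34 N, more than I intended but below the limits.
- The tray centre differed by about 3 mm between the top and wrist views.
- One early estimate of the bracket's lean, 0.86 rad, came from a poorly conditioned calculation. I dropped it for a two-view measurement.

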